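# Free a locked centrifuge lid with the emergency release pin

### The arm

A 6-joint arm with a two-finger parallel gripper is mounted at the origin on a cart in front of the work surface, level with it; the furniture and walls round the work are solid. World frame = base frame: x ahead of the robot, y to its left, z up, the work surface at z = 0. Lengths are in mm, angles in rad, forces in N, time in s.
With the tool pointing down it reaches from about 350 to 775 mm from the base axis. Payload 7.3 kg.
Tool frame: the origin (TCP) lies between the finger pads; the fingertips stand bot.tip_extent ahead of it and the grasp point (between the pads) lies 6 mm ahead of it (bot.tip_extent is the distance from the TCP to the fingertips, in mm); x points along the fingers, y is the direction in which the jaws open and shut, and the axes are right-handed (so a half turn about x gives the same grasp; the last joint's range is limited). The gripper opens to 92 mm and grips with 3 to 60 N. Pads are 19 mm wide; open, the fingers measure 130 mm over their backs; the gripper's body (75 mm by 190 mm) begins 47 mm behind the grasp point.
Start: joints at [1.149, 0.342, 1.524, -0, 1.275, -0.146], TCP at [142.95, 505.181, 251.741] pointing down, gripper open.
Joint ranges: [-2.53, 2.53], [-0.77, 2.02], [0.04, 2.7], [-1, 4.14], [0.28, 2.66], [-3.11, 3.11]. Speed limits (rad/s): [2.57, 2.57, 3.14, 3.14, 3.14, 3.14].

### API

Orientations are given as [roll, pitch, yaw] about the fixed x, y, z axes, in that order (R = Rz(yaw) Ry(pitch) Rx(roll)).
In Python, from plant import bot, capture, workorder gives the robot as it stands. The module is installed in compiled form; this text tells all that it offers.
- The arm moves only by the shell command python3 -m crank 'ROWS'. ROWS is JSON, a list of rows, each an object with "linear": the shift along the tool's x, y, z in cm, a list of three; "delta_rot": the turn, a rotation vector about the tool's x, y, z in degrees, a list of three; "fingers": the opening, from 0 (shut) to 1 (fully open). In form: [{"linear": [x, y, z], "delta_rot": [wx, wy, wz], "fingers": fingers}, ...]. A call has exactly 5 rows; each row shifts and turns the commanded pose from where the row before left it, along the tool's axes as they then stand; what a row does not reach is not made up. A row lasts 1/10 s, in which the tool goes at most 50 mm and 8.59 degrees, less where a joint would pass 70% of its speed; a pose out of reach is approached as far as the arm can. A call with a gripper value outside its range is refused whole. The fingers move at their own pace and stop on an object; the grip force is fixed at half the most. Time passes only in rows, so rows that do not move let the fingers close, or fill a call up. It gives the time, the measured TCP pose, the force and the opening at its end, in the units of the state.
- bot.get_obs(): the state, without advancing time (a new reading comes with each control period).
- capture(name): name is "scene" or "top" or "wrist"; returns a dict with "image" (480x640x3 uint8, blue, green, red), "mtx" (3x3 intrinsics, pixels), "pose" (4x4, takes a point from camera to world coordinates). Camera axes: x right, y down, z forward; pixel columns grow to the right and rows downward; lengths in mm; the calibration is good to about 2 mm. A picture is of the moment at which its call begins. There is no depth.
- workorder.close_job(): hands the job in, once; it reports no verdict.
The state is a dict: "time": time; "joint_positions": joint angles; "dq": joint speeds; "tau": joint torques, N m; "tool_pos": TCP position; "tcp_rot": TCP orientation; "contact_force": force on the tool from outside, world axes, zero at the start; "moment": the same for the moment, N m; "grip_width": finger opening in mm.
Only numpy, scipy, OpenCV 4.12 (cv2) and the standard library are available. Lean on these libraries where they do the work, as an engineer would, in place of code of your own. Each camera call takes 0.05 s, during which the arm holds its last target. There are 200 camera calls.

### The job

The power has failed and the small bench centrifuge has kept its lid locked over the samples. Take the release pin out of its holder, push it gently down the slanting release hole in the centrifuge's right shoulder until the hidden catch lets go and the lid springs ajar, and put the pin back in its holder, fully home. Swing the lid up until it stands wide open, close to upright, and leave the bottle and the dropper bottle near the holder where they are.

Things in the scene. Friction and masses are not known exactly. Their poses are not given: they have to be found in the camera images.
- centrifuge: fixed bench centrifuge, white housing 240 mm wide (y), 220 mm deep (x), 109 mm high, with both long shoulders slanting 35 degrees from level; origin on the table under its middle; x points to its back (hinge side), y to its left, z up; the front (-x) ends in a sloping control panel
- release_hole (a point): middle of the mouth of the release hole: round, 9 mm, countersunk to 14 mm, in a steel plate of 44 x 24 mm on the right (-y) shoulder, 80 mm up. z points out along the bore, 35 degrees from vertical, leaning to the centrifuge's -y; x is the centrifuge's x. The hidden catch's tail lies 24 mm down the bore; it takes 3 to 5 N, trips after 5 to 6 mm, stops at about 12 mm
- lid_tab (a point): grip point of the lid's front tab, a bar 22 mm wide (y), 11 mm thick that juts 40 mm forward from the lid's front edge; the point is 26 mm ahead of that edge, mid-thickness, and turns with the lid; 193 mm from the hinge axis
- lid_hinge (a point): point on the lid's hinge axis, at the back of the centrifuge, 116 mm above the table; the axis runs along the centrifuge's y; the frame is the centrifuge's
- lid (a joint): angle of the lid in rad: 0 shut (locked at about 0.01), about 0.3 after it has sprung ajar, 1.5 at its stop, standing nearly upright; a balanced friction hinge holds it wherever it is left
- release_pin: loose release pin, 45 g: round steel shank 5 mm thick and 55 mm long below a collar of 20 mm diameter and 4 mm height, with a round grooved aluminium handle of 14 mm diameter above, its top 51 mm above the collar's underside; origin on its axis at the collar's underside, z up along the handle
- pin_tip (a point): rounded tip of the pin's shank, 55 mm below the collar's underside
- pin_holder: fixed grey block 88 x 42 x 62 mm on a 100 x 54 mm foot, with three wells along its x axis; the pin stands in the one at -22 mm, a short bent hex key stands in the one at +30 mm and rises 27 mm above the block; origin on the table under its middle; a fixed tip box with a raised lid, 150 mm high, stands between it and the centrifuge
- well (a point): mouth of the pin's well, at the top of the block (62 mm): a round 9 mm hole, 58 mm deep, countersunk to 14 mm; when the pin is home its collar rests on the block here
- bottle: loose 250 ml bottle with white cap, 60 mm diameter, 94 mm high, near the holder; origin under its middle
- dropper: loose small dropper bottle, 33 mm diameter, 62 mm high, near the holder; origin under its middle
Things that resemble listed ones, but are neither listed nor needed, are in the scene too. Leave any pink or red look-alike of the pin_holder alone.

How it is judged:
By the outcome, as a careful person would: the job done as asked, in the order asked, and still so for the second after the job is handed in, with the robot touching nothing.
It also fails if it takes over 66 s, if anything falls off the work surface, if the arm or the gripper's body presses on something with over 40 N, if the wrist force passes 120 N, or if a joint passes its speed limit or range.

## Working session

There is one attempt and no reset: what is moved stays moved. The work goes in short steps, Python scripts to look and compute and a shell command to move; the robot and the scene stay as the last step left them, time stands still between calls to the robot, and variables do not carry over. Pictures are saved under pics/ and viewed, on a budget of 10 in all, crops included, one or two more only if the job needs it, and the job is handed in when it is done.

```bash
mkdir -p pics; ls; python3 - <<'E'
from plant import bot,capture
import cv2,numpy as np
print(bot.tip_extent,bot.get_obs())
for n in("scene","top"):
    c=capture(n);cv2.imwrite(f"pics/{n}0.png",c["image"]);np.savez(f"{n}0.npz",**c);print(n,c["mtx"].tolist(),np.round(c["pose"],3).tolist())
E
```

```text
pics
25.0 {'time': 0.0, 'joint_positions': array([ 1.14899080e+00,  3.42735603e-01,  1.52507175e+00,  3.40424293e-06,
        1.27542401e+00, -1.45955387e-01]), 'dq': array([-0.00037835,  0.00168421, -0.00065927, -0.00103418,  0.00118233,
        0.00021152]), 'tau': array([ 2.41688707e-03, -4.31233513e+01, -2.44228506e+01,  7.21831759e-02,
        5.55352808e-02, -1.23330374e-04]), 'tool_pos': array([142.78103677, 504.7952415 , 251.0191663 ]), 'tcp_rot': array([-1.71873815,  1.56915762, -1.99458929]), 'contact_force': array([-0.08179319, -0.73455623, -0.13483088]), 'moment': array([ 0.01074379,  0.04530922, -0.01226123]), 'grip_width': 92.16700336268487}
scene [[544.7499723898061, 0.0, 313.9554230234879], [0.0, 544.7499723898061, 240.84990181023468], [0.0, 0.0, 1.0]] [[0.889, -0.314, 0.333, 3.118], [-0.458, -0.587, 0.668, -1225.937], [-0.014, -0.746, -0.665, 1104.006], [0.0, 0.0, 0.0, 1.0]]
top [[560.9658121776691, 0.0, 314.3469940009451], [0.0, 560.9658121776691, 247.4211769091687], [0.0, 0.0, 1.0]] [[0.021, -0.999, 0.047, 433.296], [-1.0, -0.021, -0.01, -196.675], [0.011, -0.047, -0.999, 1593.79], [0.0, 0.0, 0.0, 1.0]]
```

View pics/scene0.png

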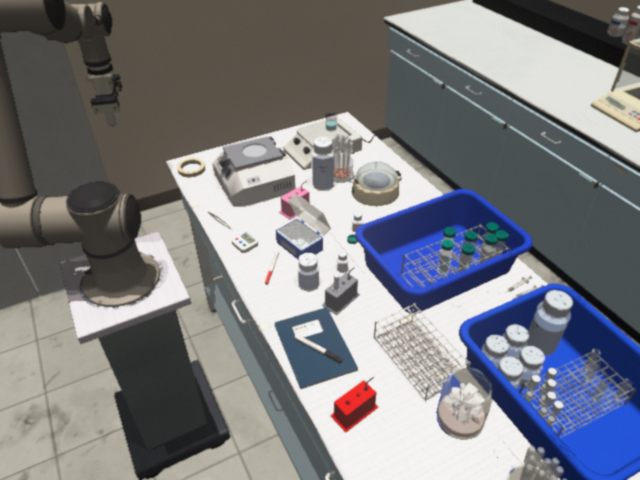

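View pics/top0.png

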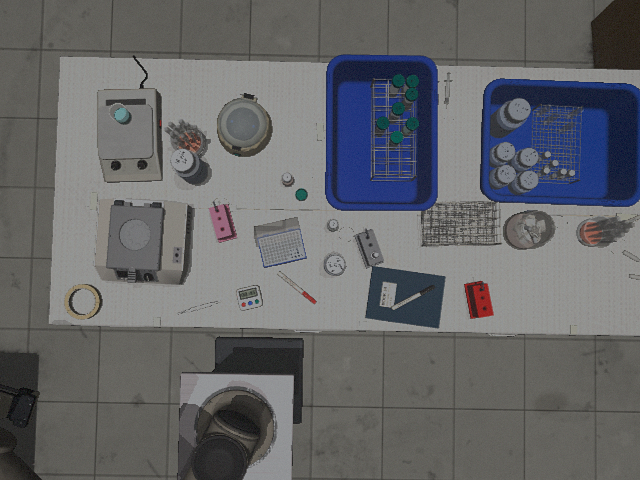

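The scene view shows the centrifuge at (255,170), the holder at (341,290), the bottle at (308,270) and the dropper at (342,262). In the top view the centrifuge is at (145,240), its plate at (178,255), the holder at (369,248), the bottle at (334,264) and the dropper at (333,226). I'll enlarge these areas.

```bash
cat > h.py <<'E'
import numpy as np,cv2
from scipy.spatial.transform import Rotation as R
def ray(c,u,v):
    d=c["pose"][:3,:3]@np.linalg.inv(c["mtx"])@[u,v,1.];return c["pose"][:3,3],d
def onz(c,u,v,z):
    o,d=ray(c,u,v);return o+d*(z-o[2])/d[2]
def proj(c,p):
    T=np.linalg.inv(c["pose"]);q=c["mtx"]@(T[:3,:3]@np.asarray(p,float)+T[:3,3]);return q[:2]/q[2]
def tri(obs):
    A=np.zeros((3,3));b=np.zeros(3)
    for c,u,v in obs:
        o,d=ray(c,u,v);d/=np.linalg.norm(d);P=np.eye(3)-np.outer(d,d);A+=P;b+=P@o
    p=np.linalg.solve(A,b);return p,[np.round(proj(c,p)-[u,v],1) for c,u,v in obs]
E
python3 - <<'E'
from h import *
t=np.load("top0.npz");s=np.load("scene0.npz")
def crop(c,x,y,w,h):return cv2.resize(c["image"][y:y+h,x:x+w],(400,300),interpolation=cv2.INTER_CUBIC)
m=np.vstack([np.hstack([crop(t,85,190,120,90),crop(t,320,210,80,60)]),np.hstack([crop(s,205,125,120,90),crop(s,290,245,80,60)])])
cv2.imwrite("pics/m1.png",m)
for n,u,v,z in[("cen",140,242,109),("plate",178,255,80),("hold",369,248,62),("bottle",334,264,94),("drop",333,226,62),("tipbox",279,243,80)]:print(n,onz(t,u,v,z).round())
E
```

```text
cen [508. 249. 109.]
plate [477. 155.  80.]
hold [ 507. -362.   62.]
bottle [ 461. -265.   94.]
drop [ 566. -262.   62.]
tipbox [ 515. -116.   80.]
```

View pics/m1.png

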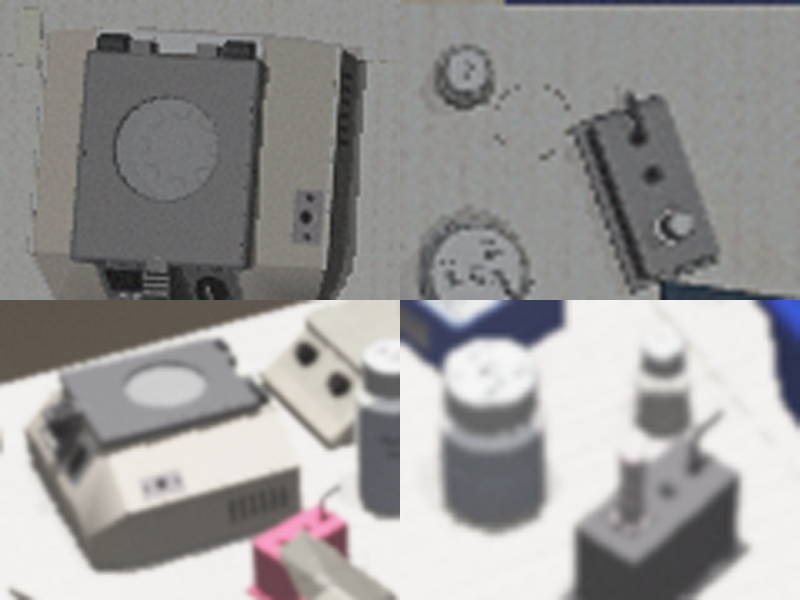

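The crops show the release hole at top (176.5,255.1) and scene (253.6,180.5). The pin top is at top (375.6,255) and scene (336.6,276), and the lid points clearly.

```bash
python3 - <<'E'
from h import *
t=np.load("top0.npz");s=np.load("scene0.npz")
print("hole",tri([(t,176.5,255.1),(s,253.6,180.5)]),onz(t,176.5,255.1,80))
print("pintop",tri([(t,375.6,255),(s,336.6,276)]),onz(t,375.6,255,113))
T=lambda x,y:(320+(x-400)*.2,210+y*.2)
k,w=onz(t,*T(638,137),62),onz(t,*T(653,175),62);p=onz(t,375.6,255,113)
print("hex,mid",k,w,"dir",np.degrees(np.arctan2(*(k-p)[1::-1])))
C=lambda x,y:(85+x*.3,190+y*.3)
for a,b in[((72,262),(88,52)),((248,268),(265,58))]:
  q=onz(t,*C(*a),118);r=onz(t,*C(*b),118);print("lid edge",q,r,np.degrees(np.arctan2(*(r-q)[1::-1])))
print(R.from_euler("xyz",[-1.71873815,1.56915762,-1.99458929]).as_matrix().round(3))
E
```

```text
hole (array([477.9065335 , 158.83841443,  77.89636223]), [array([ 0.2, -0.5]), array([-0.5,  0. ])]) [476.3912594  158.93612284  80.        ]
pintop (array([ 488.54016293, -374.86237172,  110.28662949]), [array([ 0.3, -0.6]), array([-0.7,  0.1])]) [ 486.85698464 -373.7852383   113.        ]
hex,mid [ 536.45992968 -357.19332849   62.        ] [ 515.79485235 -365.75398196   62.        ] dir 18.49480231580153
lid edge [436.08502197 331.38210692 118.        ] [602.00185848 325.13351397 118.        ] -2.1567966844142132
lid edge [434.26137415 193.39933339 118.        ] [600.33191538 185.61315079 118.        ] -2.684334906286994
[[-0.001  0.272  0.962]
 [-0.001  0.962 -0.272]
 [-1.    -0.002 -0.   ]]
```

```bash
python3 -m crank '[{"linear":[0,-1.6,3.57],"delta_rot":[0,0,0],"fingers":1},{"linear":[0,-1.6,3.57],"delta_rot":[0,0,0],"fingers":1},{"linear":[0,-1.6,3.57],"delta_rot":[0,0,0],"fingers":1},{"linear":[0,-1.6,3.57],"delta_rot":[0,0,0],"fingers":1},{"linear":[0,-1.6,3.57],"delta_rot":[0,0,0],"fingers":1}]'
python3 -m crank '[{"linear":[0,-1.6,3.57],"delta_rot":[0,0,0],"fingers":1},{"linear":[0,-1.6,3.57],"delta_rot":[0,0,0],"fingers":1},{"linear":[0,-1.6,3.57],"delta_rot":[0,0,0],"fingers":1},{"linear":[0,-1.6,3.57],"delta_rot":[0,0,0],"fingers":1},{"linear":[0,-1.6,3.57],"delta_rot":[0,0,0],"fingers":1}]'
python3 -m crank '[{"linear":[0,-3.95,1.42],"delta_rot":[0,0,0],"fingers":1},{"linear":[0,-3.95,1.42],"delta_rot":[0,0,0],"fingers":1},{"linear":[0,-3.95,1.42],"delta_rot":[0,0,0],"fingers":1},{"linear":[0,-3.95,1.42],"delta_rot":[0,0,0],"fingers":1},{"linear":[0,-3.95,1.42],"delta_rot":[0,0,0],"fingers":1}]'
python3 -m crank '[{"linear":[0,-3.95,1.42],"delta_rot":[0,0,0],"fingers":1},{"linear":[0,-3.95,1.42],"delta_rot":[0,0,0],"fingers":1},{"linear":[0,-3.95,1.42],"delta_rot":[0,0,0],"fingers":1},{"linear":[0,-3.95,1.42],"delta_rot":[0,0,0],"fingers":1},{"linear":[0,-3.95,1.42],"delta_rot":[0,0,0],"fingers":1}]'
python3 -m crank '[{"linear":[0,-3.95,1.42],"delta_rot":[0,0,0],"fingers":1},{"linear":[0,-3.95,1.42],"delta_rot":[0,0,0],"fingers":1},{"linear":[0,-3.95,1.42],"delta_rot":[0,0,0],"fingers":1},{"linear":[0,-3.95,1.42],"delta_rot":[0,0,0],"fingers":1},{"linear":[0,-3.95,1.42],"delta_rot":[0,0,0],"fingers":1}]'
python3 -m crank '[{"linear":[0,0,0],"delta_rot":[-6.8,0,0],"fingers":0.6},{"linear":[0,0,0],"delta_rot":[-6.8,0,0],"fingers":0.6},{"linear":[0,0,0],"delta_rot":[-6.8,0,0],"fingers":0.6},{"linear":[0,0,0],"delta_rot":[-6.8,0,0],"fingers":0.6},{"linear":[0,0,0],"delta_rot":[-6.8,0,0],"fingers":0.6}]'
cat > look.py <<'E'
import sys
from h import *
from plant import bot,capture
def state():
    o=bot.get_obs();M=R.from_euler("xyz",o["tcp_rot"]).as_matrix()
    print("t",round(o["time"],2),"p",o["tool_pos"].round(1),"F",o["contact_force"].round(1),"g",round(o["grip_width"],1),"q",o["joint_positions"].round(2));print(M.round(3).tolist());return o["tool_pos"],M
if __name__=="__main__":
    state()
    for a in sys.argv[2:]:
        c=capture(a);np.savez(f"{a}{sys.argv[1]}.npz",**c);cv2.imwrite(f"pics/{a}{sys.argv[1]}.png",c["image"]);print(a,c["pose"].round(2).tolist())
E
python3 look.py 1 wrist
```

```text
time: 0.6
tool_pos: [293.7, 378.3, 251.5]
tcp_rot: [-2.152, 1.57, -2.428]
contact_force: [-0.0, 0.3, 1.7]
grip_width: 91.6
time: 1.1
tool_pos: [443.8, 252.7, 251.5]
tcp_rot: [-2.804, 1.57, -3.08]
contact_force: [0.1, 0.9, 0.5]
grip_width: 91.6
time: 1.6
tool_pos: [457.0, 43.0, 251.5]
tcp_rot: [3.14, 1.57, 2.865]
contact_force: [-0.2, 0.8, 1.3]
grip_width: 92.1
time: 2.1
tool_pos: [471.6, -166.4, 251.4]
tcp_rot: [2.594, 1.57, 2.318]
contact_force: [0.0, 0.1, -0.0]
grip_width: 91.8
time: 2.6
tool_pos: [486.2, -375.7, 251.2]
tcp_rot: [2.362, 1.57, 2.086]
contact_force: [-0.3, 0.4, 0.0]
grip_width: 92.0
time: 3.1
tool_pos: [486.3, -374.0, 251.1]
tcp_rot: [1.969, 1.57, 2.292]
contact_force: [-0.7, -0.6, -0.0]
grip_width: 57.6
t 3.1 p [ 486.3 -374.   251.1] F [-0.7 -0.6 -0. ] g 57.6 q [-0.78  0.51  1.26  0.    1.37 -2.67]
[[-0.001, -0.317, 0.948], [0.001, 0.948, 0.317], [-1.0, 0.001, -0.001]]
wrist [[-0.32, 0.9, 0.29, 406.97], [0.95, 0.3, 0.1, -400.49], [0.0, 0.3, -0.95, 382.69], [0.0, 0.0, 0.0, 1.0]]
```

View pics/wrist1.png

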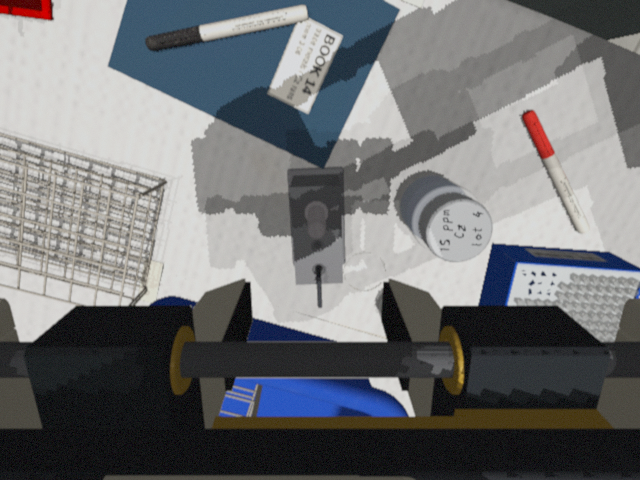

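The holder is at (318,225) in the wrist view with the pin near (316,215). The gripper is in front of it and shades it. I'll check with predicted projections and a contrast crop.

```bash
python3 - <<'E'
from h import *
c=np.load("wrist1.npz")
for n,p in dict(top=(487.5,-374.3,113),well=(487.5,-374.3,62),hexb=(536.5,-357.2,62),mid=(515.8-1,-365.8,62)).items():print(n,proj(c,p).round(1))
im=c["image"][150:320,250:390];im=cv2.resize(im,None,fx=4,fy=4,interpolation=cv2.INTER_CUBIC)[:600]
cv2.imwrite("pics/w1c.png",cv2.convertScaleAbs(im,alpha=1.8))
E
```

```text
top [314.8 228.6]
well [315.  210.2]
hexb [315.8 267.9]
mid [314.3 242.7]
```

View pics/w1c.png

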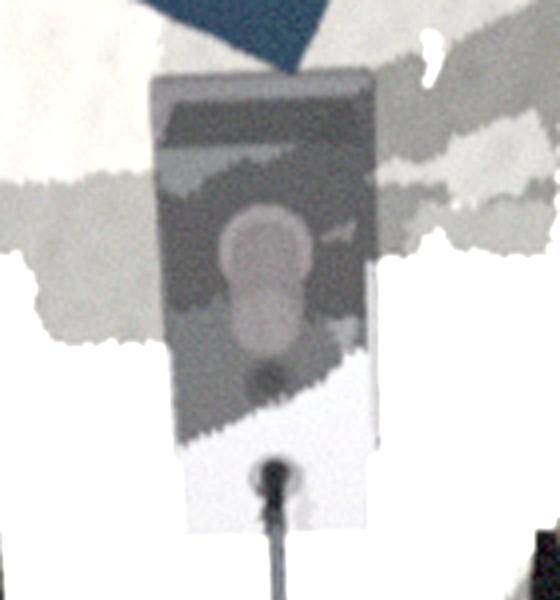

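The pin top is at (317,229.8), its collar at (316.3,212.5), the middle well at (317,244.8) and the hex well at (318.8,269.5).

```bash
python3 - <<'E'
from h import *
c=np.load("wrist1.npz")
a=onz(c,317,229.8,113);b=onz(c,316.3,212.5,65);h=onz(c,318.8,269.5,62);m=onz(c,317,244.8,62)
print(a,b,m,h,np.linalg.norm(h-b),np.degrees(np.arctan2(*(h-b)[1::-1])))
M=R.from_euler("xyz",[1.969,1.57,2.292]).as_matrix()
for p in(a,b):print(M.T@(p-[486.3,-374,251.1]))
E
```

```text
[ 487.86031126 -372.55942014  113.        ] [ 488.24279636 -372.88598892   65.        ] [ 515.90743996 -363.01205149   62.        ] [ 537.09957943 -354.26700562   62.        ] 52.37033311659502 20.861498916260494
[138.09999733   0.7694526    1.97952552]
[186.09958569   0.30313296   2.25339589]
```

```bash
python3 -m crank '[{"linear":[3,0.05,0.21],"delta_rot":[0,0,0],"fingers":0.6},{"linear":[3,0,0],"delta_rot":[0,0,0],"fingers":0.6},{"linear":[3,0,0],"delta_rot":[0,0,0],"fingers":0.6},{"linear":[3,0,0],"delta_rot":[0,0,0],"fingers":0.6},{"linear":[3.1,0,0],"delta_rot":[0,0,0],"fingers":0.6}]'
python3 -m crank '[{"linear":[0,0,0],"delta_rot":[0,0,0],"fingers":0},{"linear":[0,0,0],"delta_rot":[0,0,0],"fingers":0},{"linear":[0,0,0],"delta_rot":[0,0,0],"fingers":0},{"linear":[0,0,0],"delta_rot":[0,0,0],"fingers":0},{"linear":[0,0,0],"delta_rot":[0,0,0],"fingers":0}]'
python3 look.py 2
```

```text
time: 3.65
tool_pos: [488.2, -372.8, 99.3]
tcp_rot: [1.796, 1.571, 2.111]
contact_force: [0.3, -1.2, -0.5]
grip_width: 55.0
time: 4.15
tool_pos: [488.8, -373.4, 102.1]
tcp_rot: [-1.065, 1.568, -0.748]
contact_force: [-0.1, -0.6, 0.5]
grip_width: 19.7
t 4.15 p [ 488.8 -373.4  102.1] F [-0.1 -0.6  0.5] g 19.7 q [-0.78  0.65  1.45  0.    1.04 -2.67]
[[0.002, -0.312, 0.95], [-0.002, 0.95, 0.312], [-1.0, -0.002, 0.001]]
```

```bash
python3 -m crank '[{"linear":[0,0,0],"delta_rot":[0,0,0],"fingers":0},{"linear":[0,0,0],"delta_rot":[0,0,0],"fingers":0},{"linear":[0,0,0],"delta_rot":[0,0,0],"fingers":0},{"linear":[0,0,0],"delta_rot":[0,0,0],"fingers":0},{"linear":[0,0,0],"delta_rot":[0,0,0],"fingers":0}]'
python3 look.py 2; python3 look.py 2
```

```text
time: 4.65
tool_pos: [488.6, -373.3, 101.6]
tcp_rot: [-1.032, 1.569, -0.714]
contact_force: [-1.6, 0.5, 5.3]
grip_width: 13.4
t 4.65 p [ 488.6 -373.3  101.6] F [-1.6  0.5  5.3] g 13.4 q [-0.78  0.65  1.45  0.    1.04 -2.67]
[[0.001, -0.312, 0.95], [-0.001, 0.95, 0.312], [-1.0, -0.001, 0.001]]
t 4.65 p [ 488.6 -373.3  101.6] F [-1.6  0.5  5.3] g 13.4 q [-0.78  0.65  1.45  0.    1.04 -2.67]
[[0.001, -0.312, 0.95], [-0.001, 0.95, 0.312], [-1.0, -0.001, 0.001]]
```

```bash
python3 -m crank '[{"linear":[-1.5,0,0],"delta_rot":[0,0,0],"fingers":0},{"linear":[-4,0,0],"delta_rot":[0,0,0],"fingers":0},{"linear":[-5,0,0],"delta_rot":[0,0,0],"fingers":0},{"linear":[-5,0,0],"delta_rot":[0,0,0],"fingers":0},{"linear":[-4.5,0,0],"delta_rot":[0,0,0],"fingers":0}]'
python3 -m crank '[{"linear":[0,3.97,1.15],"delta_rot":[0,0,0],"fingers":0},{"linear":[0,3.97,1.15],"delta_rot":[0,0,0],"fingers":0},{"linear":[0,3.97,1.15],"delta_rot":[0,0,0],"fingers":0},{"linear":[0,3.97,1.15],"delta_rot":[0,0,0],"fingers":0},{"linear":[0,3.97,1.15],"delta_rot":[0,0,0],"fingers":0}]'
python3 -m crank '[{"linear":[0,3.97,1.15],"delta_rot":[0,0,0],"fingers":0},{"linear":[0,3.97,1.15],"delta_rot":[0,0,0],"fingers":0},{"linear":[0,3.97,1.15],"delta_rot":[0,0,0],"fingers":0},{"linear":[0,3.97,1.15],"delta_rot":[0,0,0],"fingers":0},{"linear":[0,3.97,1.15],"delta_rot":[0,0,0],"fingers":0}]'
python3 -m crank '[{"linear":[0,0,0],"delta_rot":[7,0,0],"fingers":0},{"linear":[0,0,0],"delta_rot":[7,0,0],"fingers":0},{"linear":[0,0,0],"delta_rot":[6.7,0,0],"fingers":0},{"linear":[0,0,0],"delta_rot":[0,0,7],"fingers":0},{"linear":[0,0,0],"delta_rot":[0,0,7],"fingers":0}]'
python3 -m crank '[{"linear":[0,0,0],"delta_rot":[0,0,7],"fingers":0},{"linear":[0,0,0],"delta_rot":[0,0,7],"fingers":0},{"linear":[0,0,0],"delta_rot":[0,0,7],"fingers":0},{"linear":[0,0,0],"delta_rot":[0,0,0],"fingers":0},{"linear":[0,0,0],"delta_rot":[0,0,0],"fingers":0}]'
python3 look.py 3 wrist
```

```text
time: 5.15
tool_pos: [488.1, -372.8, 303.0]
tcp_rot: [-0.988, 1.57, -0.671]
contact_force: [0.7, -0.9, 0.1]
grip_width: 13.3
time: 5.65
tool_pos: [480.4, -164.8, 300.5]
tcp_rot: [1.905, 1.57, 2.222]
contact_force: [1.5, 0.2, -0.6]
grip_width: 13.4
time: 6.15
tool_pos: [473.1, 41.7, 300.6]
tcp_rot: [2.091, 1.571, 2.409]
contact_force: [0.8, 0.2, -0.5]
grip_width: 13.4
time: 6.65
tool_pos: [473.6, 41.2, 301.1]
tcp_rot: [1.565, 1.322, 1.524]
contact_force: [-1.4, 0.1, -0.6]
grip_width: 13.6
time: 7.15
tool_pos: [473.6, 39.5, 300.3]
tcp_rot: [1.573, 0.963, 1.527]
contact_force: [0.3, 0.3, -1.4]
grip_width: 13.5
t 7.15 p [473.6  39.5 300.3] F [ 0.3  0.3 -1.4] g 13.5 q [-0.43  0.27  1.64  0.56  1.5  -2.07]
[[0.025, 0.038, 0.999], [0.571, 0.82, -0.045], [-0.821, 0.571, -0.001]]
wrist [[0.04, 0.94, 0.33, 386.63], [0.82, -0.22, 0.53, -32.64], [0.57, 0.25, -0.78, 408.16], [0.0, 0.0, 0.0, 1.0]]
```

View pics/wrist3.png

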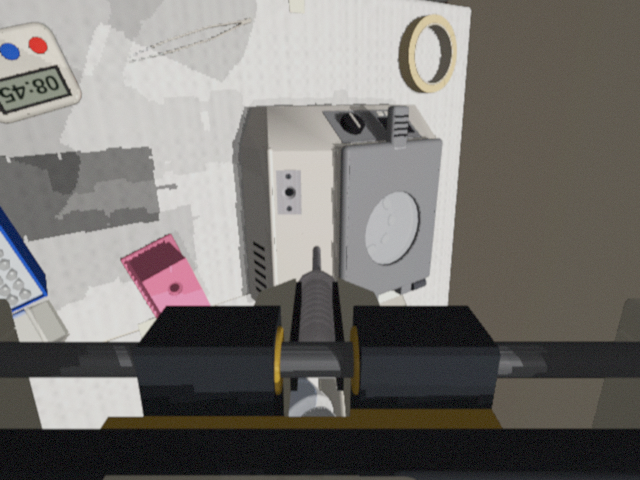

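The hole is at about (289.5,191) and the pin tip at (316.5,248), with the pin straight in the jaws.

```bash
cat > an.py <<'E'
from h import *
c=np.load("wrist3.npz");g=cv2.cvtColor(c["image"],6).astype(float)
def dark(u,v,r,th):
    s=g[v-r:v+r+1,u-r:u+r+1];w=np.clip(th-s,0,None);y,x=np.mgrid[-r:r+1,-r:r+1];return u+(w*x).sum()/w.sum(),v+(w*y).sum()/w.sum()
h=dark(290,191,7,70);print("hole px",h)
M=np.array([[0.025,0.038,0.999],[0.571,0.82,-0.045],[-0.821,0.571,-0.001]]);p=np.array([473.6,39.5,300.3])
for L in(90,94.6,100):print(L,proj(c,p+M[:,0]*L))
t=np.load("top0.npz");s=np.load("scene0.npz")
H=onz(c,*h,80);print(H,tri([(c,*h),(t,176.5,255.1)]),tri([(c,*h),(t,176.5,255.1),(s,253.6,180.5)]))
# plate corners for yaw
E
python3 an.py; python3 - <<'E'
import cv2,numpy as np
c=np.load("wrist3.npz")["image"]
a=cv2.resize(c[160:225,255:325],(560,520),interpolation=cv2.INTER_CUBIC);b=cv2.resize(c[235:300,298:338],(240,390),interpolation=cv2.INTER_CUBIC)
o=np.zeros((520,800,3),np.uint8);o[:,:560]=a;o[:390,560:]=b;cv2.imwrite("pics/w3c.png",o)
E
```

```text
hole px (np.float64(289.0603576751118), np.float64(191.6758569299553))
90 [317.66222988 251.13411886]
94.6 [317.63663127 248.44681932]
100 [317.6077426  245.41413359]
[477.12453654 159.54401784  80.        ] (array([476.42958663, 158.35239727,  82.16946343]), [array([ 0.1, -0.1]), array([ 0., -0.])]) (array([477.82665642, 159.49162596,  77.97988549]), [array([-1.1,  0.4]), array([-0. , -0.5]), array([-0.6, -0.1])])
```

View pics/w3c.png

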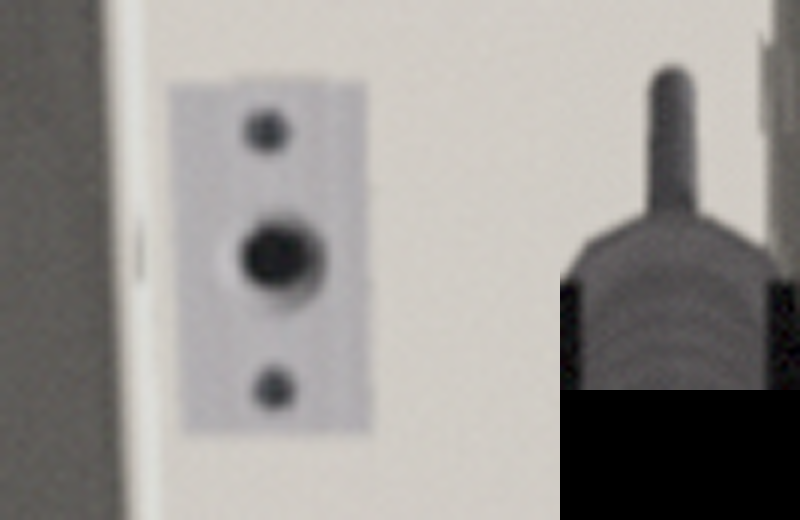

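Plate centre is at (289.0,192.4) and the tip is at (316.7,246.3), where (317.6,247) was predicted. I'll work out the hover move to leave the tip about 20 mm above the mouth.

```bash
cat >> an.py <<'E'
print('---')
P=lambda x,y:onz(c,255+x/8,160+y/8,80)
a,b=P(267,131),P(274,389);d=b-a;print("screws",a,b,np.linalg.norm(d),"yaw",np.degrees(np.arctan2(d[1],d[0])))
H=P(272,259);print(H)
y=np.radians(-2.5);bz=np.array([np.sin(y)*np.sin(.6109),-np.cos(y)*np.sin(.6109),np.cos(.6109)]);print(bz,-M[:,0])
tgt=H+bz*(94.6+20);print("tcp",tgt,"tool delta",M.T@(tgt-p))
E
python3 an.py|sed 1,/---/d
```

```text
screws [462.09646768 159.83746869  80.        ] [494.0887178  158.56203216  80.        ] 32.01766396598298 yaw -2.2830045200057256
[477.80259729 159.42733985  80.        ]
[-0.02502029 -0.57305897  0.81913211] [-0.025 -0.571  0.821]
tcp [474.9352715   93.7547823  173.87253926] tool delta [134.80980775 -27.65041828  -0.98110151]
```

```bash
python3 -m crank '[{"linear":[3,-0.7,-0.1],"delta_rot":[0,0,0],"fingers":0},{"linear":[3.5,-0.7,0],"delta_rot":[0,0,0],"fingers":0},{"linear":[3.5,-0.7,0],"delta_rot":[0,0,0],"fingers":0},{"linear":[3.4,-0.67,0],"delta_rot":[0,0,0],"fingers":0},{"linear":[0,0,0],"delta_rot":[0,0,0],"fingers":0}]'
python3 look.py 4 wrist; python3 - <<'E'
import cv2,numpy as np
c=np.load("wrist4.npz")["image"]
a=cv2.resize(c[185:285,260:380],(720,600),interpolation=cv2.INTER_CUBIC);cv2.imwrite("pics/w4c.png",a)
E
```

```text
time: 7.7
tool_pos: [472.7, 96.8, 172.8]
tcp_rot: [1.581, 0.96, 1.54]
contact_force: [0.6, -0.2, -0.1]
grip_width: 13.5
t 7.7 p [472.7  96.8 172.8] F [ 0.6 -0.2 -0.1] g 13.5 q [-0.31  0.41  1.84  0.64  1.17 -2.18]
[[0.018, 0.035, 0.999], [0.573, 0.819, -0.039], [-0.819, 0.573, -0.006]]
wrist [[0.04, 0.95, 0.32, 386.7], [0.82, -0.21, 0.53, 23.84], [0.57, 0.24, -0.78, 280.91], [0.0, 0.0, 0.0, 1.0]]
```

View pics/w4c.png

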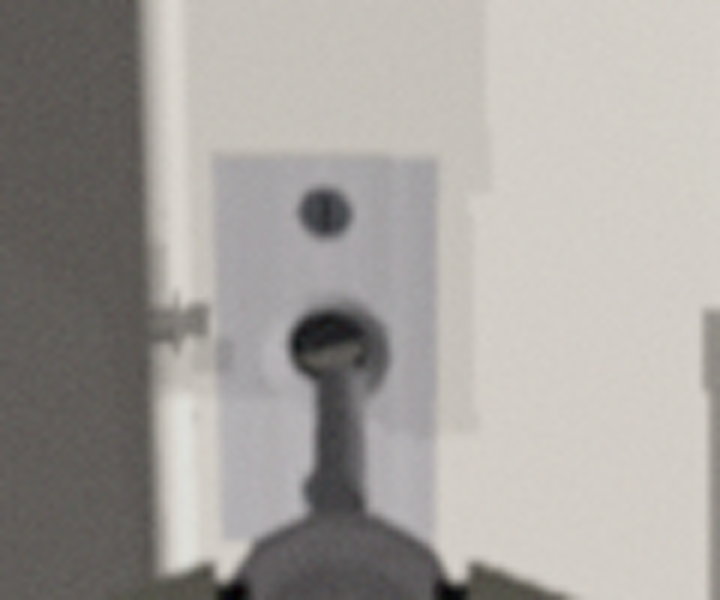

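```bash
cat > an4.py <<'E'
from h import *
from plant import bot
c=np.load("wrist4.npz")
P=[bot.get_obs()for _ in range(1)];o=P[0];p=o["tool_pos"];M=R.from_euler("xyz",o["tcp_rot"]).as_matrix()
for L in(55,70,80,90,94.6,100,114.6):
    q=proj(c,p+M[:,0]*L);print(L,q.round(1),"crop",((q-[260,185])*6).round())
# shank axis in mask: dark column centres
g=cv2.cvtColor(c["image"],6).astype(float)
for v in range(238,272,3):print(v,np.round(g[v,305:332]).astype(int).tolist())
E
python3 an4.py
```

```text
55 [318.6 279.9] crop [352. 570.]
70 [318.5 268.3] crop [351. 500.]
80 [318.4 261.4] crop [350. 459.]
90 [318.3 255.1] crop [350. 420.]
94.6 [318.3 252.3] crop [350. 404.]
100 [318.2 249.2] crop [349. 385.]
114.6 [318.1 241.4] crop [349. 339.]
238 [170, 171, 170, 161, 122, 79, 44, 39, 28, 24, 30, 34, 41, 52, 68, 83, 91, 111, 138, 159, 167, 168, 165, 164, 161, 161, 162]
241 [178, 178, 157, 92, 34, 37, 35, 36, 34, 33, 34, 35, 40, 48, 49, 62, 69, 81, 93, 122, 159, 168, 167, 162, 162, 162, 159]
244 [178, 179, 169, 113, 63, 65, 78, 81, 86, 94, 89, 91, 92, 89, 67, 59, 75, 81, 85, 107, 148, 166, 167, 162, 163, 161, 161]
247 [177, 177, 177, 170, 147, 118, 83, 55, 58, 66, 66, 74, 88, 98, 104, 108, 102, 93, 103, 140, 164, 169, 165, 162, 162, 163, 162]
250 [163, 169, 172, 173, 170, 168, 162, 125, 80, 67, 67, 70, 81, 103, 119, 123, 123, 134, 153, 162, 167, 169, 166, 164, 163, 161, 161]
253 [174, 177, 178, 178, 177, 175, 167, 134, 85, 66, 67, 70, 78, 97, 116, 136, 159, 162, 163, 161, 165, 166, 167, 161, 162, 161, 163]
256 [174, 177, 178, 180, 180, 178, 173, 129, 76, 66, 67, 70, 78, 91, 104, 134, 168, 175, 173, 167, 166, 169, 168, 165, 164, 161, 165]
259 [174, 176, 178, 179, 181, 179, 172, 125, 74, 66, 70, 71, 75, 91, 101, 125, 162, 174, 173, 176, 178, 180, 178, 177, 174, 174, 175]
262 [175, 175, 176, 180, 179, 180, 168, 119, 74, 63, 65, 71, 78, 91, 103, 122, 159, 175, 175, 175, 177, 180, 178, 177, 173, 174, 176]
265 [176, 176, 176, 180, 172, 139, 93, 72, 67, 65, 66, 68, 69, 79, 93, 126, 161, 172, 175, 175, 176, 180, 178, 178, 175, 174, 176]
268 [174, 174, 177, 179, 174, 147, 98, 73, 65, 68, 69, 67, 67, 68, 64, 95, 144, 172, 176, 176, 177, 178, 179, 176, 175, 173, 176]
271 [175, 173, 172, 156, 143, 120, 92, 84, 82, 82, 82, 81, 83, 84, 81, 80, 94, 102, 121, 143, 162, 174, 179, 178, 175, 174, 177]
```

The shank is centred at u≈316 with its tip at v≈246. The plate and screw centre is at u≈314.4. The pose reading may be noisy or still settling, so I'll hold still, read again and take another picture.

```bash
python3 -m crank '[{"linear":[0,0,0],"delta_rot":[0,0,0],"fingers":0},{"linear":[0,0,0],"delta_rot":[0,0,0],"fingers":0},{"linear":[0,0,0],"delta_rot":[0,0,0],"fingers":0},{"linear":[0,0,0],"delta_rot":[0,0,0],"fingers":0},{"linear":[0,0,0],"delta_rot":[0,0,0],"fingers":0}]'
cat > an5.py <<'E'
from h import *
from plant import bot,capture
ps=[];Rs=[]
for i in range(5):
    c=capture("wrist");o=bot.get_obs();ps.append(o["tool_pos"]);Rs.append(o["tcp_rot"]);print(o["tool_pos"].round(1),o["contact_force"].round(1))
p=np.mean(ps,0);M=R.from_euler("xyz",Rs).mean().as_matrix()
np.savez("wrist5.npz",p=p,M=M,**c);g=cv2.cvtColor(c["image"],6).astype(float)
print(p,M.round(4).tolist())
for L in(85,94.6,114.6):print(L,proj(c,p+M[:,0]*L).round(1))
for v in range(252,264,4):
    r=255-g[v,304:328]-85;r=np.clip(r,0,None);print(v,"shank u",(304+np.arange(24))@r/r.sum())
print("col316",[(v,int(g[v,315:318].mean())) for v in range(232,262,2)])
w=np.clip(150-g[214:228,307:322],0,None);yy,xx=np.mgrid[214:228,307:322];su,sv=(w*xx).sum()/w.sum(),(w*yy).sum()/w.sum()
S=onz(c,su,sv,80);H=S+16*np.array([.9991,-.042,0]);print("screw",su,sv,S,"hole",H,proj(c,H))
E
python3 an5.py
```

```text
time: 8.25
tool_pos: [475.2, 93.9, 175.5]
tcp_rot: [1.569, 0.96, 1.525]
contact_force: [0.4, 0.8, -1.5]
grip_width: 13.4
[475.1  94.  175.3] [ 0.4  0.1 -0.6]
[475.   94.1 175.2] [ 0.2 -0.1 -0.5]
[475.   94.1 175.2] [-0.   0.3 -0.8]
[475.   94.2 175.1] [-0.2 -0.2  0.2]
[475.   94.2 175.1] [-0.5  0.6 -1.2]
[475.00576392  94.10762457 175.17118398] [[0.0253, 0.0359, 0.999], [0.573, 0.8183, -0.0439], [-0.8191, 0.5736, 0.0002]]
85 [317.7 254.2]
94.6 [317.7 248.5]
114.6 [317.6 237.9]
252 shank u 315.91445427728615
256 shank u 315.8118131868132
260 shank u 315.44591346153845
col316 [(232, 26), (234, 29), (236, 50), (238, 91), (240, 63), (242, 99), (244, 139), (246, 97), (248, 73), (250, 74), (252, 73), (254, 68), (256, 69), (258, 71), (260, 71)]
screw 314.875955819881 215.3997451146984 [462.76797778 159.23527333  80.        ] hole [478.75357778 158.56327333  80.        ] [314.95025884 238.96533441]
```

```bash
python3 -m crank '[{"linear":[0.6,-0.05,0.06],"delta_rot":[0,0,0],"fingers":0},{"linear":[0.8,0,0],"delta_rot":[0,0,0],"fingers":0},{"linear":[0.6,0,0],"delta_rot":[0,0,0],"fingers":0},{"linear":[0.5,0,0],"delta_rot":[0,0,0],"fingers":0},{"linear":[0.5,0,0],"delta_rot":[0,0,0],"fingers":0}]'
python3 -m crank '[{"linear":[0.2,0,0],"delta_rot":[0,0,0],"fingers":0},{"linear":[0,0,0],"delta_rot":[0,0,0],"fingers":0},{"linear":[0,0,0],"delta_rot":[0,0,0],"fingers":0},{"linear":[0,0,0],"delta_rot":[0,0,0],"fingers":0},{"linear":[0,0,0],"delta_rot":[0,0,0],"fingers":0}]'
cat > st.py <<'E'
from h import *
import sys
from plant import bot,capture
d=np.load("wrist5.npz");ps=[];Rs=[];fs=[]
for i in range(4):
    c=capture("wrist");o=bot.get_obs();ps.append(o["tool_pos"]);Rs.append(o["tcp_rot"]);fs.append(o["contact_force"])
p=np.mean(ps,0);M=R.from_euler("xyz",Rs).mean().as_matrix();F=np.mean(fs,0)
print("t",o["time"],"g",o["grip_width"],p.round(1),"from ref (tool)",(d["M"].T@(p-d["p"])).round(1),"F tool",(M.T@F).round(1))
if len(sys.argv)>1:cv2.imwrite(f"pics/{sys.argv[1]}.png",c["image"]);np.savez(f"{sys.argv[1]}.npz",p=p,M=M,**c)
E
python3 st.py w6
```

```text
time: 9.0
tool_pos: [476.2, 111.4, 149.7]
tcp_rot: [1.572, 0.96, 1.528]
contact_force: [0.6, -0.0, -0.5]
grip_width: 13.4
time: 9.5
tool_pos: [476.5, 112.0, 148.7]
tcp_rot: [1.57, 0.96, 1.526]
contact_force: [-0.6, 0.8, -1.2]
grip_width: 13.1
t 9.7 g 13.265169492309182 [476.4 112.1 148.7] from ref (tool) [32.  -0.4  0.6] F tool [ 0.1 -0.3  0.1]
```

No contact force at about 11.6 mm inside the mouth, so the pin is in the bore. I'll press on gently.

```bash
python3 -m crank '[{"linear":[0.4,0,0],"delta_rot":[0,0,0],"fingers":0},{"linear":[0.4,0,0],"delta_rot":[0,0,0],"fingers":0},{"linear":[0.3,0,0],"delta_rot":[0,0,0],"fingers":0},{"linear":[0.2,0,0],"delta_rot":[0,0,0],"fingers":0},{"linear":[0.2,0,0],"delta_rot":[0,0,0],"fingers":0}]'
python3 -m crank '[{"linear":[0.2,0,0],"delta_rot":[0,0,0],"fingers":0},{"linear":[0.1,0,0],"delta_rot":[0,0,0],"fingers":0},{"linear":[0,0,0],"delta_rot":[0,0,0],"fingers":0},{"linear":[0,0,0],"delta_rot":[0,0,0],"fingers":0},{"linear":[0,0,0],"delta_rot":[0,0,0],"fingers":0}]'
python3 st.py w7
python3 -m crank '[{"linear":[0.1,0,0],"delta_rot":[0,0,0],"fingers":0},{"linear":[0.1,0,0],"delta_rot":[0,0,0],"fingers":0},{"linear":[0,0,0],"delta_rot":[0,0,0],"fingers":0},{"linear":[0,0,0],"delta_rot":[0,0,0],"fingers":0},{"linear":[0,0,0],"delta_rot":[0,0,0],"fingers":0}]'
python3 st.py w8
python3 - <<'E'
import cv2,numpy as np
a,b,c=[cv2.imread(f"pics/w{i}.png").astype(int) for i in(6,7,8)]
for x,y in((a,b),(b,c)):
    d=np.abs(x-y).max(2)[:300,330:480];print(d.mean(),(d>40).sum())
E
```

```text
time: 10.2
tool_pos: [476.9, 120.8, 136.3]
tcp_rot: [1.57, 0.96, 1.527]
contact_force: [-0.7, -2.0, 2.1]
grip_width: 13.1
time: 10.7
tool_pos: [476.9, 122.5, 134.0]
tcp_rot: [1.57, 0.96, 1.526]
contact_force: [0.2, -0.7, 2.7]
grip_width: 13.3
t 10.9 g 13.22052391424404 [476.9 122.5 133.9] from ref (tool) [50.1 -0.4  0.7] F tool [-2.5  0.6  0.8]
time: 11.4
tool_pos: [476.9, 123.6, 132.2]
tcp_rot: [1.571, 0.96, 1.527]
contact_force: [-0.1, -2.1, 1.7]
grip_width: 13.5
t 11.6 g 13.197666469334926 [476.9 123.6 132.2] from ref (tool) [52.2 -0.5  0.6] F tool [-2.9 -0.3  0.4]
24.541333333333334 10968
4.188777777777778 289
```

View pics/w8.png

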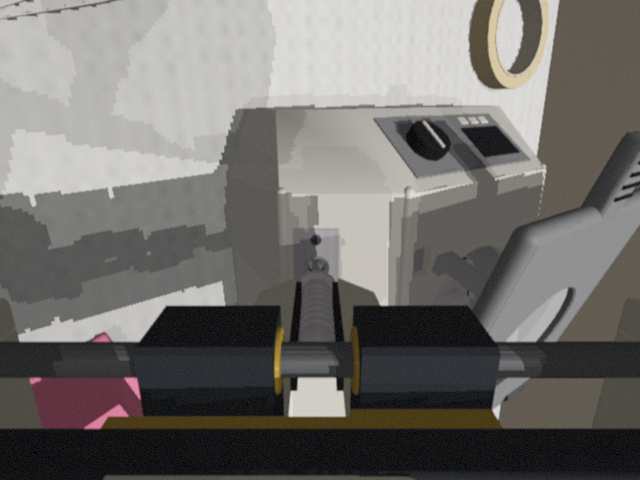

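The lid has sprung ajar: its tab is at about (620,170) and stands clear of the housing. I'll retract along the bore and retrace the path to above the holder.

```bash
python3 -m crank '[{"linear":[-1.5,0,0],"delta_rot":[0,0,0],"fingers":0},{"linear":[-2.5,0,0],"delta_rot":[0,0,0],"fingers":0},{"linear":[-2.6,0,0],"delta_rot":[0,0,0],"fingers":0},{"linear":[-3,0.7,0.04],"delta_rot":[0,0,0],"fingers":0},{"linear":[-3,0.7,0],"delta_rot":[0,0,0],"fingers":0}]'
python3 -m crank '[{"linear":[-3,0.7,0],"delta_rot":[0,0,0],"fingers":0},{"linear":[-3,0.72,0],"delta_rot":[0,0,0],"fingers":0},{"linear":[0,0,0],"delta_rot":[0,0,-7],"fingers":0},{"linear":[0,0,0],"delta_rot":[0,0,-7],"fingers":0},{"linear":[0,0,0],"delta_rot":[0,0,-7],"fingers":0}]'
python3 -m crank '[{"linear":[0,0,0],"delta_rot":[0,0,-7],"fingers":0},{"linear":[0,0,0],"delta_rot":[0,0,-7],"fingers":0},{"linear":[0,0,0],"delta_rot":[-7,0,0],"fingers":0},{"linear":[0,0,0],"delta_rot":[-7,0,0],"fingers":0},{"linear":[0,0,0],"delta_rot":[-6.7,0,0],"fingers":0}]'
python3 -m crank '[{"linear":[0,-3.97,-1.15],"delta_rot":[0,0,0],"fingers":0},{"linear":[0,-3.97,-1.15],"delta_rot":[0,0,0],"fingers":0},{"linear":[0,-3.97,-1.15],"delta_rot":[0,0,0],"fingers":0},{"linear":[0,-3.97,-1.15],"delta_rot":[0,0,0],"fingers":0},{"linear":[0,-3.97,-1.15],"delta_rot":[0,0,0],"fingers":0}]'
python3 -m crank '[{"linear":[0,-3.97,-1.15],"delta_rot":[0,0,0],"fingers":0},{"linear":[0,-3.97,-1.15],"delta_rot":[0,0,0],"fingers":0},{"linear":[0,-3.97,-1.15],"delta_rot":[0,0,0],"fingers":0},{"linear":[0,-3.97,-1.15],"delta_rot":[0,0,0],"fingers":0},{"linear":[0,-3.97,-1.15],"delta_rot":[0,0,0],"fingers":0}]'
python3 -m crank '[{"linear":[3,0,0],"delta_rot":[0,0,0],"fingers":0},{"linear":[4,0,0],"delta_rot":[0,0,0],"fingers":0},{"linear":[4,0,0],"delta_rot":[0,0,0],"fingers":0},{"linear":[0,0,0],"delta_rot":[0,0,0],"fingers":0},{"linear":[0,0,0],"delta_rot":[0,0,0],"fingers":0}]'
python3 -m crank '[{"linear":[0,0,0],"delta_rot":[0,0,0],"fingers":0},{"linear":[0,0,0],"delta_rot":[0,0,0],"fingers":0},{"linear":[0,0,0],"delta_rot":[0,0,0],"fingers":0},{"linear":[0,0,0],"delta_rot":[0,0,0],"fingers":0},{"linear":[0,0,0],"delta_rot":[0,0,0],"fingers":0}]'
python3 st.py w9; python3 - <<'E'
from h import *
d=np.load("w9.npz");p,M=d["p"],d["M"];print(M.round(3).tolist(),"tip",p+94.6*M[:,0])
print("tip px",proj(d,p+94.6*M[:,0]),"well px",proj(d,[488.1,-372.8,62]))
im=d["image"][120:270,230:430];im=cv2.resize(im,None,fx=4,fy=4,interpolation=cv2.INTER_CUBIC);cv2.imwrite("pics/w9c.png",cv2.convertScaleAbs(im,alpha=1.5))
E
```

```text
time: 12.1
tool_pos: [473.8, 62.7, 243.9]
tcp_rot: [1.575, 0.959, 1.531]
contact_force: [-0.1, 0.4, -1.0]
grip_width: 13.4
time: 12.6
tool_pos: [473.4, 39.7, 300.8]
tcp_rot: [1.571, 1.331, 1.526]
contact_force: [0.1, 0.1, -1.5]
grip_width: 13.1
time: 13.1
tool_pos: [472.9, 40.8, 300.0]
tcp_rot: [2.66, 1.569, 2.984]
contact_force: [0.6, 0.2, -0.6]
grip_width: 13.2
time: 13.6
tool_pos: [480.3, -167.5, 300.0]
tcp_rot: [2.166, 1.569, 2.484]
contact_force: [0.6, -0.3, 0.5]
grip_width: 13.6
time: 14.1
tool_pos: [487.9, -374.0, 299.8]
tcp_rot: [1.891, 1.568, 2.209]
contact_force: [0.6, 0.2, 0.4]
grip_width: 13.2
time: 14.6
tool_pos: [488.3, -372.7, 190.8]
tcp_rot: [1.967, 1.569, 2.285]
contact_force: [0.4, -0.4, -1.2]
grip_width: 13.1
time: 15.1
tool_pos: [488.4, -373.0, 191.2]
tcp_rot: [-0.944, 1.57, -0.627]
contact_force: [0.7, 0.5, -0.8]
grip_width: 13.5
t 15.3 g 13.150697645427089 [ 488.3 -373.   190.8] from ref (tool) [-280.1 -372.8   33.8] F tool [ 0.5 -0.1 -0.3]
[[0.0, -0.312, 0.95], [-0.0, 0.95, 0.312], [-1.0, -0.0, 0.0]] tip [ 488.35416741 -372.97631534   96.21730995]
tip px [315.92463224 248.46122721] well px [316.31963668 230.87090377]
```

View pics/w9c.png

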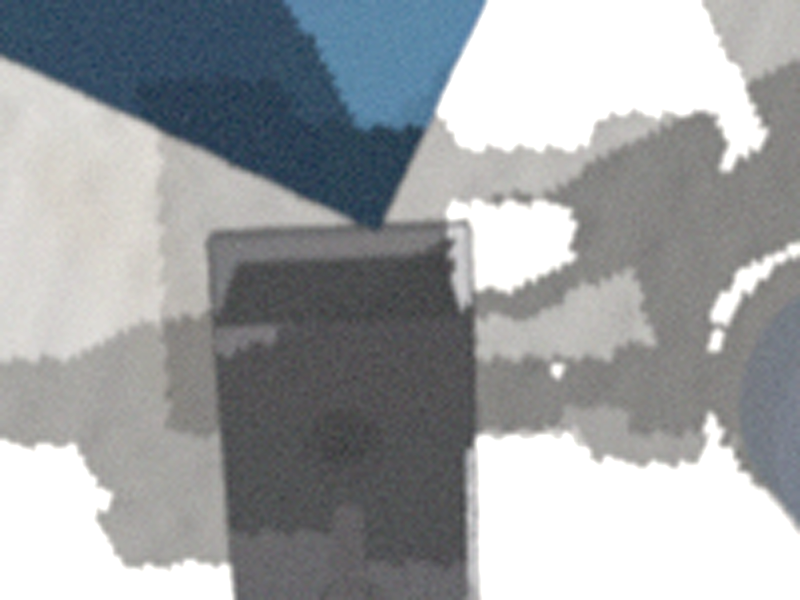

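The well mouth is at (316.3,229) as predicted, and the pin tip at (317.5,246) is in line with it. Lowering in stages.

```bash
python3 -m crank '[{"linear":[1.5,0,0],"delta_rot":[0,0,0],"fingers":0},{"linear":[1.2,0,0],"delta_rot":[0,0,0],"fingers":0},{"linear":[0.8,0,0],"delta_rot":[0,0,0],"fingers":0},{"linear":[0.6,0,0],"delta_rot":[0,0,0],"fingers":0},{"linear":[0.4,0,0],"delta_rot":[0,0,0],"fingers":0}]'
python3 st.py
python3 -m crank '[{"linear":[1,0,0],"delta_rot":[0,0,0],"fingers":0},{"linear":[1,0,0],"delta_rot":[0,0,0],"fingers":0},{"linear":[0.8,0,0],"delta_rot":[0,0,0],"fingers":0},{"linear":[0.6,0,0],"delta_rot":[0,0,0],"fingers":0},{"linear":[0.5,0,0],"delta_rot":[0,0,0],"fingers":0}]'
python3 -m crank '[{"linear":[0.2,0,0],"delta_rot":[0,0,0],"fingers":0},{"linear":[0.1,0,0],"delta_rot":[0,0,0],"fingers":0},{"linear":[0,0,0],"delta_rot":[0,0,0],"fingers":0},{"linear":[0,0,0],"delta_rot":[0,0,0],"fingers":0},{"linear":[0,0,0],"delta_rot":[0,0,0],"fingers":0}]'
python3 st.py
```

```text
time: 15.8
tool_pos: [488.2, -372.9, 145.0]
tcp_rot: [1.972, 1.57, 2.29]
contact_force: [-0.8, 0.5, -1.6]
grip_width: 13.2
t 16.0 g 13.251174464308349 [ 488.3 -372.9  145.3] from ref (tool) [-242.9 -398.8   33.8] F tool [ 0.5  0.  -0.5]
time: 16.5
tool_pos: [488.2, -372.8, 105.8]
tcp_rot: [1.963, 1.57, 2.281]
contact_force: [-0.3, 0.3, -0.3]
grip_width: 13.6
time: 17.0
tool_pos: [488.5, -373.1, 104.0]
tcp_rot: [-0.892, 1.57, -0.575]
contact_force: [0.5, -0.3, -0.7]
grip_width: 13.6
t 17.2 g 12.926757393299631 [ 488.4 -373.   103.9] from ref (tool) [-208.9 -422.7   33.9] F tool [ 0.9 -0.   0.3]
```

```bash
python3 -m crank '[{"linear":[0.1,0,0],"delta_rot":[0,0,0],"fingers":0},{"linear":[0.1,0,0],"delta_rot":[0,0,0],"fingers":0},{"linear":[0.05,0,0],"delta_rot":[0,0,0],"fingers":0},{"linear":[0,0,0],"delta_rot":[0,0,0],"fingers":0},{"linear":[0,0,0],"delta_rot":[0,0,0],"fingers":0}]'
python3 st.py
python3 -m crank '[{"linear":[0.1,0,0],"delta_rot":[0,0,0],"fingers":0},{"linear":[0.05,0,0],"delta_rot":[0,0,0],"fingers":0},{"linear":[0,0,0],"delta_rot":[0,0,0],"fingers":0},{"linear":[0,0,0],"delta_rot":[0,0,0],"fingers":0},{"linear":[0,0,0],"delta_rot":[0,0,0],"fingers":0}]'
python3 st.py
```

```text
time: 17.7
tool_pos: [488.4, -373.0, 101.6]
tcp_rot: [-0.805, 1.57, -0.487]
contact_force: [-0.8, 0.6, 5.3]
grip_width: 13.4
t 17.9 g 13.545559651264329 [ 488.4 -373.   101.6] from ref (tool) [-207.1 -424.    33.9] F tool [-5.1  1.8 -1.1]
time: 18.4
tool_pos: [488.5, -373.0, 101.5]
tcp_rot: [-1.069, 1.57, -0.751]
contact_force: [-4.4, 4.1, 14.6]
grip_width: 13.6
t 18.6 g 13.592496956482169 [ 488.5 -373.   101.6] from ref (tool) [-207.  -424.    33.9] F tool [-14.4   5.2  -3. ]
```

The pin is seated: it stops at TCP z=101.6, the same as at the pick, with 14 N pressing. Releasing it, lifting and looking.

```bash
python3 -m crank '[{"linear":[-0.15,0,0],"delta_rot":[0,0,0],"fingers":0},{"linear":[0,0,0],"delta_rot":[0,0,0],"fingers":0.55},{"linear":[0,0,0],"delta_rot":[0,0,0],"fingers":0.55},{"linear":[0,0,0],"delta_rot":[0,0,0],"fingers":0.55},{"linear":[0,0,0],"delta_rot":[0,0,0],"fingers":0.55}]'
python3 -m crank '[{"linear":[0,0,0],"delta_rot":[0,0,0],"fingers":0.55},{"linear":[-3,0,0],"delta_rot":[0,0,0],"fingers":0.55},{"linear":[-4,0,0],"delta_rot":[0,0,0],"fingers":0.55},{"linear":[-4,0,0],"delta_rot":[0,0,0],"fingers":0.55},{"linear":[-4,0,0],"delta_rot":[0,0,0],"fingers":0.55}]'
python3 -m crank '[{"linear":[-4.6,0,0],"delta_rot":[0,0,0],"fingers":0.55},{"linear":[0,0,0],"delta_rot":[0,0,0],"fingers":0.55},{"linear":[0,0,0],"delta_rot":[0,0,0],"fingers":0.55},{"linear":[0,0,0],"delta_rot":[0,0,0],"fingers":0.55},{"linear":[0,0,0],"delta_rot":[0,0,0],"fingers":0.55}]'
python3 st.py w10; python3 - <<'E'
from h import *
from plant import capture
d=np.load("w10.npz")
print("pred top/collar px",proj(d,[488.1,-372.8,113]),proj(d,[488.1,-372.8,66]))
a=cv2.convertScaleAbs(cv2.resize(d["image"][150:300,250:400],(400,400),interpolation=2),alpha=1.6)
o=np.zeros((600,800,3),np.uint8);o[:400,:400]=a
for i,n in enumerate(("top","scene")):
    c=capture(n);np.savez(f"{n}10.npz",**c);im=c["image"]
    x,y=((85,190),(205,110))[i];o[300*i:300*i+300,400:]=cv2.resize(im[y:y+90,x:x+120],(400,300),interpolation=2)
cv2.imwrite("pics/m10.png",o)
E
```

```text
time: 19.1
tool_pos: [488.3, -372.9, 100.8]
tcp_rot: [1.852, 1.57, 2.169]
contact_force: [0.7, -0.7, -0.8]
grip_width: 40.8
time: 19.6
tool_pos: [488.2, -372.8, 252.7]
tcp_rot: [1.686, 1.571, 2.003]
contact_force: [1.2, -1.1, -0.3]
grip_width: 50.3
time: 20.1
tool_pos: [487.9, -372.6, 295.4]
tcp_rot: [2.022, 1.567, 2.339]
contact_force: [0.6, -0.2, -0.1]
grip_width: 50.0
t 20.3 g 50.47165476215673 [ 488.1 -372.8  296. ] from ref (tool) [-366.2 -312.3   33.6] F tool [ 0.5 -0.2 -0.1]
pred top/collar px [315.68119035 210.85883516] [315.6557787  197.85598191]
```

View pics/m10.png

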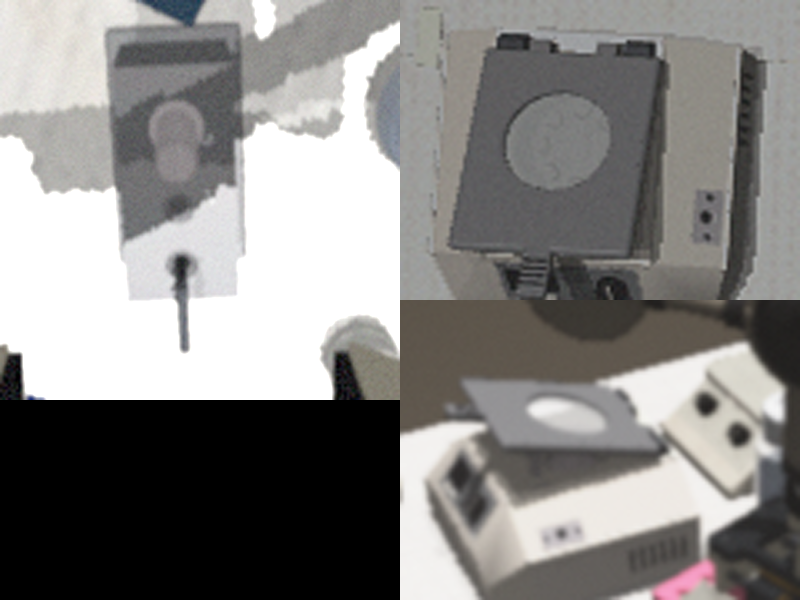

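The pin stands home in its well: collar at (175,125) and top at (178,160) in the left crop, the same picture as at the start. The lid is ajar, with its front corners visible in both views.

```bash
python3 - <<'E'
from h import *
t=np.load("top10.npz");s=np.load("scene10.npz")
L,l=tri([(t,100,264.1),(s,223.6,134)]);Rr,r=tri([(t,154.6,266.8),(s,235,153.8)]);print(L,l,Rr,r)
tab,e=tri([(t,85+135*.3,190+275*.3),(s,205+60*.3,110+110*.3)]);print("tab",tab,e)
for h in(165,173,180):print(h,onz(t,125.5,272,h))
y=np.radians(-2.4);cx=np.array([np.cos(y),np.sin(y),0]);hin=np.array([602,255,116])
for n,p in(("tab",hin+193*(-np.cos(.3)*cx+np.array([0,0,np.sin(.3)]))),("edge",hin+167*(-np.cos(.3)*cx+np.array([0,0,np.sin(.3)])))):
  q=proj(t,p);w=proj(s,p);print(n,p,q,"top mosaic",(q-[85,190])/.3+[400,0],"scene mosaic",(w-[205,110])/.3+[400,300])
E
```

```text
[448.99111156 329.14041593 169.62612629] [array([ 0.4, -0.8]), array([-0.7, -0. ])] [441.27965229 192.25932962 171.8516697 ] [array([-0.3,  0.7]), array([ 0.6, -0. ])]
tab [426.55611544 262.6852477  177.43811345] [array([-0.1,  0.2]), array([0.2, 0. ])]
165 [428.38664142 266.5173044  165.        ]
173 [428.41412804 263.92382146 173.        ]
180 [428.43817884 261.65452389 180.        ]
tab [417.78179013 262.72103062 173.03539989] [125.81897477 276.23175543] top mosaic [536.06324924 287.43918476] scene mosaic [452.66446594 416.25809836]
edge [442.59875105 261.68089178 165.35187451] [127.57389312 266.43129135] top mosaic [541.91297706 254.77097117] scene mosaic [478.19950623 417.06416954]
```

```bash
python3 -m crank '[{"linear":[0,4.18,0.85],"delta_rot":[0,0,0],"fingers":0.55},{"linear":[0,4.18,0.85],"delta_rot":[0,0,0],"fingers":0.55},{"linear":[0,4.18,0.85],"delta_rot":[0,0,0],"fingers":0.55},{"linear":[0,4.18,0.85],"delta_rot":[0,0,0],"fingers":0.55},{"linear":[0,4.18,0.85],"delta_rot":[0,0,0],"fingers":0.55}]'
python3 -m crank '[{"linear":[0,4.18,0.85],"delta_rot":[0,0,0],"fingers":0.55},{"linear":[0,4.18,0.85],"delta_rot":[0,0,0],"fingers":0.55},{"linear":[0,4.18,0.85],"delta_rot":[0,0,0],"fingers":0.55},{"linear":[0,4.18,0.85],"delta_rot":[0,0,0],"fingers":0.55},{"linear":[0,4.18,0.85],"delta_rot":[0,0,0],"fingers":0.55}]'
python3 -m crank '[{"linear":[0,4.18,0.85],"delta_rot":[0,0,0],"fingers":0.55},{"linear":[0,4.18,0.85],"delta_rot":[0,0,0],"fingers":0.55},{"linear":[0,4.18,0.85],"delta_rot":[0,0,0],"fingers":0.55},{"linear":[0,4.18,0.85],"delta_rot":[0,0,0],"fingers":0.55},{"linear":[0,4.18,0.85],"delta_rot":[0,0,0],"fingers":0.55}]'
python3 -m crank '[{"linear":[0,0,0],"delta_rot":[7,0,0],"fingers":0.55},{"linear":[0,0,0],"delta_rot":[7,0,0],"fingers":0.55},{"linear":[0,0,0],"delta_rot":[6.6,0,0],"fingers":0.55},{"linear":[0,0,0],"delta_rot":[0,-7.8,0],"fingers":0.55},{"linear":[0,0,0],"delta_rot":[0,-7.8,0],"fingers":0.55}]'
python3 -m crank '[{"linear":[0,0,0],"delta_rot":[0,-7.8,0],"fingers":0.55},{"linear":[0,0,0],"delta_rot":[0,-7.8,0],"fingers":0.55},{"linear":[0,0,0],"delta_rot":[0,-7.8,0],"fingers":0.55},{"linear":[0,0,0],"delta_rot":[0,-7.8,0],"fingers":0.55},{"linear":[0,0,0],"delta_rot":[0,-7.8,0],"fingers":0.55}]'
python3 -m crank '[{"linear":[0,0,0],"delta_rot":[0,0,0],"fingers":0.55},{"linear":[0,0,0],"delta_rot":[0,0,0],"fingers":0.55},{"linear":[0,0,0],"delta_rot":[0,0,0],"fingers":0.55},{"linear":[0,0,0],"delta_rot":[0,0,0],"fingers":0.55},{"linear":[0,0,0],"delta_rot":[0,0,0],"fingers":0.55}]'
python3 st.py w11; python3 look.py 11
```

```text
time: 20.9
tool_pos: [463.0, -159.6, 297.2]
tcp_rot: [-0.071, 1.57, 0.247]
contact_force: [0.0, 0.7, 1.1]
grip_width: 50.3
time: 21.4
tool_pos: [438.1, 52.3, 297.4]
tcp_rot: [-0.23, 1.57, 0.087]
contact_force: [-0.0, 0.1, 0.4]
grip_width: 50.3
time: 21.9
tool_pos: [413.1, 264.3, 297.4]
tcp_rot: [0.055, 1.57, 0.373]
contact_force: [1.5, 0.1, -0.2]
grip_width: 50.6
time: 22.4
tool_pos: [414.6, 262.5, 297.4]
tcp_rot: [0.004, 1.293, -0.039]
contact_force: [-0.6, -0.8, -0.3]
grip_width: 50.2
time: 22.9
tool_pos: [415.3, 257.2, 317.6]
tcp_rot: [-0.002, 0.723, -0.049]
contact_force: [7.3, -8.0, 7.0]
grip_width: 50.5
time: 23.4
tool_pos: [417.8, 257.2, 320.4]
tcp_rot: [-0.005, 0.719, -0.05]
contact_force: [-0.0, -0.2, 0.4]
grip_width: 50.7
t 23.6 g 50.462213257439615 [417.6 257.2 320.4] from ref (tool) [-26.9 214.7 -64.5] F tool [-0.4  0.2  0.3]
t 23.6 p [417.5 257.3 320.4] F [-0.8  0.   0.7] g 50.5 q [ 0.7   0.02  2.03 -1.    0.66 -0.14]
[[0.751, 0.046, 0.658], [-0.037, 0.999, -0.028], [-0.659, -0.003, 0.752]]
```

View pics/w11.png

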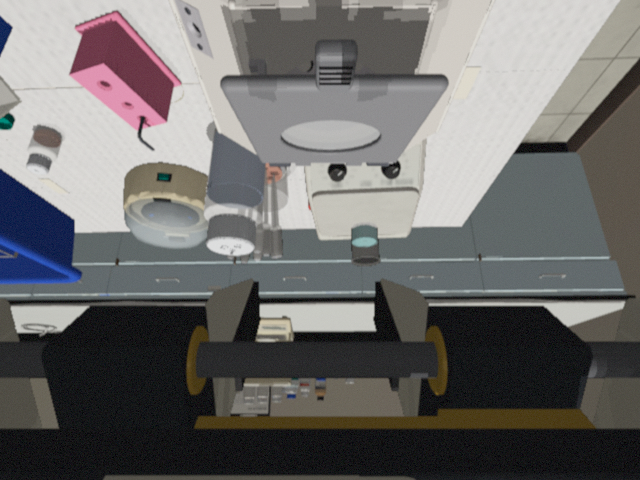

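The tab is at (336,62) in line with the jaws, but joint 4 sits at its −1.0 limit. I'll tilt back about 18° and let the pads pivot on the tab during the swing.

```bash
python3 -m crank '[{"linear":[0,0,0],"delta_rot":[0,6,0],"fingers":0.55},{"linear":[0,0,0],"delta_rot":[0,6,0],"fingers":0.55},{"linear":[0,0,0],"delta_rot":[0,6,0],"fingers":0.55},{"linear":[0,0,0],"delta_rot":[0,0,0],"fingers":0.55},{"linear":[0,0,0],"delta_rot":[0,0,0],"fingers":0.55}]'
python3 -m crank '[{"linear":[0,0,0],"delta_rot":[0,0,0],"fingers":0.55},{"linear":[0,0,0],"delta_rot":[0,0,0],"fingers":0.55},{"linear":[0,0,0],"delta_rot":[0,0,0],"fingers":0.55},{"linear":[0,0,0],"delta_rot":[0,0,0],"fingers":0.55},{"linear":[0,0,0],"delta_rot":[0,0,0],"fingers":0.55}]'
python3 st.py w12; python3 look.py 12
cat > tgt.py <<'E'
from h import *
import sys
d=np.load(sys.argv[1]);p,M=d["p"],d["M"];tab=np.array([419,262.5,174.])
print("pitch below horiz",np.degrees(np.arcsin(-M[2,0])),"yaw",np.degrees(np.arctan2(-M[0,1],M[1,1])))
for dz in(70,0):print(dz,"tool cm",(M.T@(tab-6*M[:,0]+[0,0,dz]-p)/10).round(2))
print("tab px",proj(d,tab))
E
python3 tgt.py w12.npz
```

```text
time: 24.1
tool_pos: [417.8, 256.1, 320.1]
tcp_rot: [-0.009, 1.019, -0.058]
contact_force: [-0.7, -0.1, 0.2]
grip_width: 50.6
time: 24.6
tool_pos: [417.4, 256.9, 320.4]
tcp_rot: [-0.008, 1.021, -0.055]
contact_force: [-0.0, -0.3, -0.2]
grip_width: 50.4
t 24.8 g 50.579241599212125 [417.5 256.8 320.4] from ref (tool) [-27.2 214.4 -64.6] F tool [ 0.4 -0.2  0. ]
t 24.8 p [417.5 256.8 320.4] F [ 0.   0.4 -0.3] g 50.6 q [ 0.58  0.04  1.84 -0.42  0.85 -0.73]
[[0.522, 0.048, 0.852], [-0.029, 0.999, -0.039], [-0.853, -0.004, 0.522]]
pitch below horiz 58.501982146584005 yaw -2.7597324752934544
70 tool cm [ 5.98  0.6  -3.88]
0 tool cm [11.94  0.63 -7.54]
tab px [326.49712645 118.19409919]
```

```bash
python3 tgt.py w11.npz; python3 - <<'E'
from h import *
d=np.load("w11.npz");g=cv2.cvtColor(d["image"],6)
for v in(48,60,72):print(v,g[v,305:370:3].tolist())
# tab point on plane through expected tab height
for u,v in((336,62),(335,78),(336,44)):print(onz(d,u,v,176))
d=np.load("w12.npz");g=cv2.cvtColor(d["image"],6)
for v in(105,115,125):print(v,g[v,296:362:3].tolist())
E
```

```text
pitch below horiz 41.211845723607794 yaw -2.665403903621938
70 tool cm [ 4.52  0.56 -5.67]
0 tool cm [  9.13   0.58 -10.94]
tab px [327.20318135  54.08000767]
48 [86, 88, 88, 81, 72, 89, 94, 94, 94, 97, 94, 94, 91, 71, 69, 72, 70, 60, 87, 85, 85, 86]
60 [89, 91, 69, 81, 119, 143, 145, 145, 146, 144, 143, 142, 138, 81, 83, 81, 68, 72, 88, 85, 88, 89]
72 [84, 72, 83, 78, 119, 82, 101, 104, 107, 103, 100, 84, 81, 41, 48, 40, 74, 84, 85, 82, 80, 78]
[422.63827538 267.11816924 176.        ]
[434.0602759  266.53852378 176.        ]
[410.97802797 267.13659728 176.        ]
105 [88, 92, 89, 86, 95, 91, 87, 86, 80, 82, 78, 77, 77, 73, 73, 75, 75, 75, 87, 87, 87, 88]
115 [90, 88, 89, 91, 91, 88, 95, 68, 93, 103, 103, 104, 100, 67, 62, 62, 62, 60, 54, 85, 88, 90]
125 [87, 92, 88, 90, 86, 89, 93, 93, 121, 125, 125, 125, 128, 121, 66, 63, 60, 67, 57, 90, 87, 89]
```

```bash
python3 -m crank '[{"linear":[2,0.22,-1.3],"delta_rot":[0,0,0],"fingers":0.55},{"linear":[2,0.22,-1.3],"delta_rot":[0,0,0],"fingers":0.55},{"linear":[2,0.22,-1.3],"delta_rot":[0,0,0],"fingers":0.55},{"linear":[2,0,-1.2],"delta_rot":[0,0,0],"fingers":0.55},{"linear":[1.5,0,-1],"delta_rot":[0,0,0],"fingers":0.55}]'
python3 -m crank '[{"linear":[1.2,0,-0.7],"delta_rot":[0,0,0],"fingers":0.55},{"linear":[1.2,0,-0.7],"delta_rot":[0,0,0],"fingers":0.55},{"linear":[0,0,0],"delta_rot":[0,0,0],"fingers":0.55},{"linear":[0,0,0],"delta_rot":[0,0,0],"fingers":0.55},{"linear":[0,0,0],"delta_rot":[0,0,0],"fingers":0.55}]'
python3 st.py w13; python3 tgt.py w13.npz
python3 -m crank '[{"linear":[0,0,0],"delta_rot":[0,0,0],"fingers":0.2},{"linear":[0,0,0],"delta_rot":[0,0,0],"fingers":0.1},{"linear":[0,0,0],"delta_rot":[0,0,0],"fingers":0},{"linear":[0,0,0],"delta_rot":[0,0,0],"fingers":0},{"linear":[0,0,0],"delta_rot":[0,0,0],"fingers":0}]'
python3 -m crank '[{"linear":[0,0,0],"delta_rot":[0,0,0],"fingers":0},{"linear":[0,0,0],"delta_rot":[0,0,0],"fingers":0},{"linear":[0,0,0],"delta_rot":[0,0,0],"fingers":0},{"linear":[0,0,0],"delta_rot":[0,0,0],"fingers":0},{"linear":[0,0,0],"delta_rot":[0,0,0],"fingers":0}]'
python3 st.py w14; python3 look.py 14
```

```text
time: 25.3
tool_pos: [415.1, 262.9, 206.1]
tcp_rot: [-0.009, 1.022, -0.055]
contact_force: [0.6, 0.9, 0.4]
grip_width: 50.5
time: 25.8
tool_pos: [416.5, 263.2, 180.6]
tcp_rot: [-0.006, 1.02, -0.053]
contact_force: [-0.1, 0.1, 0.2]
grip_width: 50.9
t 26.0 g 50.4807899331693 [416.3 263.1 180.5] from ref (tool) [ 91.  139.3 -66. ] F tool [ 0.2  0.2 -0.4]
pitch below horiz 58.441135795952114 yaw -2.764907909282774
70 tool cm [-5.87 -0.07  3.55]
0 tool cm [ 0.1  -0.05 -0.11]
tab px [315.17802697 324.06426596]
time: 26.5
tool_pos: [416.7, 266.6, 180.9]
tcp_rot: [0.007, 1.018, -0.037]
contact_force: [-3.3, 15.6, 0.7]
grip_width: 21.5
time: 27.0
tool_pos: [416.7, 266.6, 180.9]
tcp_rot: [0.006, 1.018, -0.038]
contact_force: [-5.0, 14.1, 1.2]
grip_width: 21.7
t 27.2 g 21.606886193116306 [416.7 266.6 180.9] from ref (tool) [ 92.7 142.4 -65.8] F tool [-2.8 14.5 -3.2]
t 27.2 p [416.7 266.6 180.9] F [-4.  14.4  0.6] g 21.6 q [ 0.6   0.23  2.06 -0.71  0.5  -0.35]
[[0.525, 0.043, 0.85], [-0.02, 0.999, -0.039], [-0.851, 0.003, 0.525]]
```

The tab is gripped at 21.6 mm. I'll shift +3.4 mm in y to relieve the side load and work out the arc rows.

```bash
cat > arc.py <<'E'
from h import *
d=np.load("w14.npz");p,M=d["p"].copy(),d["M"]
cy=np.array([.042,.9991,0]);hin=np.array([603,257,116.]);N=20
g=p+6*M[:,0];r0=g-hin;p0,M0=p,M
for i in range(1,N+1):
    Q=R.from_rotvec(cy*np.radians(3.25*i));T=R.from_rotvec(cy*np.radians(2*i)).as_matrix()@M
    q=hin+Q.apply(r0)-6*T[:,0];D=M0.T@(q-p0)/10;print(i,D.round(2),R.from_matrix(M0.T@T).as_rotvec(degrees=True).round(2),q.round(0));p0,M0=q,T
E
python3 arc.py
```

```text
1 [-0.68  0.    0.88] [ 0.    2.   -0.01] [421. 266. 191.]
2 [-0.66  0.    0.89] [ 0.    2.   -0.01] [425. 266. 201.]
3 [-0.64  0.    0.9 ] [ 0.    2.   -0.01] [430. 266. 211.]
4 [-0.63  0.    0.92] [ 0.    2.   -0.01] [436. 266. 221.]
5 [-0.61  0.    0.93] [ 0.    2.   -0.01] [442. 266. 230.]
6 [-0.59  0.    0.94] [ 0.    2.   -0.01] [448. 265. 239.]
7 [-0.57  0.    0.96] [ 0.    2.   -0.01] [455. 265. 248.]
8 [-0.54  0.    0.97] [ 0.    2.   -0.01] [463. 265. 256.]
9 [-0.52  0.    0.98] [ 0.    2.   -0.01] [471. 264. 264.]
10 [-0.5   0.    0.99] [ 0.    2.   -0.01] [479. 264. 271.]
11 [-0.48  0.    1.  ] [ 0.    2.   -0.01] [488. 264. 278.]
12 [-0.46  0.    1.01] [ 0.    2.   -0.01] [498. 263. 284.]
13 [-0.44  0.    1.02] [ 0.    2.   -0.01] [507. 263. 290.]
14 [-0.42  0.    1.03] [ 0.    2.   -0.01] [517. 262. 295.]
15 [-0.39  0.    1.04] [ 0.    2.   -0.01] [527. 262. 299.]
16 [-0.37  0.    1.05] [ 0.    2.   -0.01] [537. 262. 303.]
17 [-0.35  0.    1.06] [ 0.    2.   -0.01] [548. 261. 307.]
18 [-0.33  0.    1.06] [ 0.    2.   -0.01] [559. 261. 310.]
19 [-0.3   0.    1.07] [ 0.    2.   -0.01] [570. 260. 312.]
20 [-0.28  0.    1.08] [ 0.    2.   -0.01] [581. 260. 313.]
```

```bash
python3 -m crank '[{"linear":[0,0.34,0],"delta_rot":[0,0,0],"fingers":0},{"linear":[-0.68,0,0.88],"delta_rot":[0,2,0],"fingers":0},{"linear":[-0.66,0,0.89],"delta_rot":[0,2,0],"fingers":0},{"linear":[-0.64,0,0.9],"delta_rot":[0,2,0],"fingers":0},{"linear":[-0.63,0,0.92],"delta_rot":[0,2,0],"fingers":0}]'
python3 st.py
python3 -m crank '[{"linear":[-0.61,0,0.93],"delta_rot":[0,2,0],"fingers":0},{"linear":[-0.59,0,0.94],"delta_rot":[0,2,0],"fingers":0},{"linear":[-0.57,0,0.96],"delta_rot":[0,2,0],"fingers":0},{"linear":[-0.54,0,0.97],"delta_rot":[0,2,0],"fingers":0},{"linear":[-0.52,0,0.98],"delta_rot":[0,2,0],"fingers":0}]'
python3 st.py
```

```text
time: 27.7
tool_pos: [434.4, 266.3, 219.7]
tcp_rot: [-0.007, 1.164, -0.054]
contact_force: [-0.7, 1.8, -2.0]
grip_width: 21.2
t 27.9 g 21.735751898623352 [435.2 266.2 220.7] from ref (tool) [ 60.3 165.5 -47.3] F tool [-8.2  3.8 -5.9]
time: 28.4
tool_pos: [469.1, 264.9, 262.7]
tcp_rot: [-0.011, 1.34, -0.058]
contact_force: [-7.1, 2.5, 4.6]
grip_width: 22.0
t 28.6 g 21.885707214742258 [470.5 264.9 263.7] from ref (tool) [ 25.2 190.4 -12. ] F tool [-12.3   2.1  -7.9]
```

Forces are mild and the tool tracks the planned arc. Continuing to the end.

```bash
python3 -m crank '[{"linear":[-0.5,0,0.99],"delta_rot":[0,2,0],"fingers":0},{"linear":[-0.48,0,1],"delta_rot":[0,2,0],"fingers":0},{"linear":[-0.46,0,1.01],"delta_rot":[0,2,0],"fingers":0},{"linear":[-0.44,0,1.02],"delta_rot":[0,2,0],"fingers":0},{"linear":[-0.42,0,1.03],"delta_rot":[0,2,0],"fingers":0}]'
python3 st.py
python3 -m crank '[{"linear":[-0.39,0,1.04],"delta_rot":[0,2,0],"fingers":0},{"linear":[-0.37,0,1.05],"delta_rot":[0,2,0],"fingers":0},{"linear":[-0.35,0,1.06],"delta_rot":[0,2,0],"fingers":0},{"linear":[-0.33,0,1.06],"delta_rot":[0,2,0],"fingers":0},{"linear":[-0.3,0,1.07],"delta_rot":[0,2,0],"fingers":0}]'
python3 -m crank '[{"linear":[-0.28,0,1.08],"delta_rot":[0,2,0],"fingers":0},{"linear":[0,0,0],"delta_rot":[0,0,0],"fingers":0},{"linear":[0,0,0],"delta_rot":[0,0,0],"fingers":0},{"linear":[0,0,0],"delta_rot":[0,0,0],"fingers":0},{"linear":[0,0,0],"delta_rot":[0,0,0],"fingers":0}]'
python3 st.py; python3 look.py 15
```

```text
time: 29.1
tool_pos: [515.4, 263.2, 295.0]
tcp_rot: [-0.023, 1.513, -0.07]
contact_force: [-6.5, 3.8, 10.5]
grip_width: 21.8
t 29.3 g 21.36819618720471 [516.8 263.1 295.6] from ref (tool) [ -0.7 208.9  34.3] F tool [-14.6   2.4  -7.7]
time: 29.8
tool_pos: [568.7, 261.1, 313.1]
tcp_rot: [3.141, 1.457, 3.094]
contact_force: [-5.1, 5.2, 14.0]
grip_width: 21.5
time: 30.3
tool_pos: [580.3, 260.7, 314.8]
tcp_rot: [3.137, 1.426, 3.09]
contact_force: [-1.4, 5.6, 13.5]
grip_width: 21.9
t 30.5 g 21.605501323256426 [580.3 260.7 314.8] from ref (tool) [-16.2 220.2  97.9] F tool [-13.4   5.2  -3.5]
t 30.5 p [580.3 260.7 314.8] F [-1.4  5.6 14. ] g 21.6 q [ 0.28  0.61  0.93  0.05  1.74 -1.24]
[[-0.144, 0.047, 0.988], [0.007, 0.999, -0.046], [-0.99, 0.001, -0.144]]
```

```bash
python3 -m crank '[{"linear":[0,0,0],"delta_rot":[0,0,0],"fingers":0.55},{"linear":[0,0,0],"delta_rot":[0,0,0],"fingers":0.55},{"linear":[0,0,0],"delta_rot":[0,0,0],"fingers":0.55},{"linear":[0,0,0],"delta_rot":[0,0,0],"fingers":0.55},{"linear":[0,0,0],"delta_rot":[0,0,0],"fingers":0.55}]'
python3 -m crank '[{"linear":[-1,0,0],"delta_rot":[0,0,0],"fingers":0.55},{"linear":[-2,0,0],"delta_rot":[0,0,0],"fingers":0.55},{"linear":[-3,0,0],"delta_rot":[0,0,0],"fingers":0.55},{"linear":[-3,0,0],"delta_rot":[0,0,0],"fingers":0.55},{"linear":[-2,0,0],"delta_rot":[0,0,0],"fingers":0.55}]'
python3 -m crank '[{"linear":[0,-5,0],"delta_rot":[0,0,0],"fingers":0.55},{"linear":[0,-5,0],"delta_rot":[0,0,0],"fingers":0.55},{"linear":[0,-5,0],"delta_rot":[0,0,0],"fingers":0.55},{"linear":[0,-5,0],"delta_rot":[0,0,0],"fingers":0.55},{"linear":[0,-5,0],"delta_rot":[0,0,0],"fingers":0.55}]'
python3 -m crank '[{"linear":[0,0,-4],"delta_rot":[0,0,0],"fingers":0.55},{"linear":[0,0,-4],"delta_rot":[0,0,0],"fingers":0.55},{"linear":[0,0,-4],"delta_rot":[0,0,0],"fingers":0.55},{"linear":[0,0,-4],"delta_rot":[0,0,0],"fingers":0.55},{"linear":[0,0,0],"delta_rot":[0,0,0],"fingers":0.55}]'
python3 look.py 16 scene top; python3 - <<'E'
from h import *
o=np.zeros((600,800,3),np.uint8)
s=np.load("scene16.npz")["image"];t=np.load("top16.npz")["image"]
o[:300,:400]=cv2.resize(s[60:240,160:400],(400,300),interpolation=2);o[:300,400:]=cv2.resize(s[240:330,275:395],(400,300),interpolation=2)
o[300:,:400]=cv2.resize(t[180:285,80:220],(400,300),interpolation=2);o[300:,400:]=cv2.resize(t[205:280,315:415],(400,300),interpolation=2)
cv2.imwrite("pics/m16.png",o)
t0=np.load("top0.npz")["image"].astype(int);print("top diff holder area",[(int((np.abs(t0-t).max(2)[y:y+40,x:x+40]>40).sum())) for x,y in((315,245),(313,206),(350,225))])
E
```

```text
time: 31.0
tool_pos: [580.4, 258.7, 311.1]
tcp_rot: [-3.112, 1.421, 3.123]
contact_force: [0.5, 0.6, 0.4]
grip_width: 50.1
time: 31.5
tool_pos: [596.7, 258.4, 423.6]
tcp_rot: [-3.121, 1.426, 3.113]
contact_force: [0.5, 0.1, -0.5]
grip_width: 50.4
time: 32.0
tool_pos: [584.1, 6.9, 422.4]
tcp_rot: [-3.114, 1.423, 3.121]
contact_force: [-0.0, -0.3, -0.1]
grip_width: 50.2
time: 32.5
tool_pos: [423.1, 17.0, 448.2]
tcp_rot: [-3.111, 1.426, 3.124]
contact_force: [0.8, -0.5, 0.9]
grip_width: 50.1
t 32.5 p [423.1  17.  448.2] F [ 0.8 -0.5  0.9] g 50.1 q [-0.13  0.15  1.26 -0.02  1.88 -1.66]
[[-0.144, 0.048, 0.988], [0.003, 0.999, -0.048], [-0.99, -0.004, -0.144]]
scene [[0.89, -0.31, 0.33, 3.12], [-0.46, -0.59, 0.67, -1225.94], [-0.01, -0.75, -0.67, 1104.01], [0.0, 0.0, 0.0, 1.0]]
top [[0.02, -1.0, 0.05, 433.3], [-1.0, -0.02, -0.01, -196.68], [0.01, -0.05, -1.0, 1593.79], [0.0, 0.0, 0.0, 1.0]]
top diff holder area [0, 0, 1]
```

View pics/m16.png

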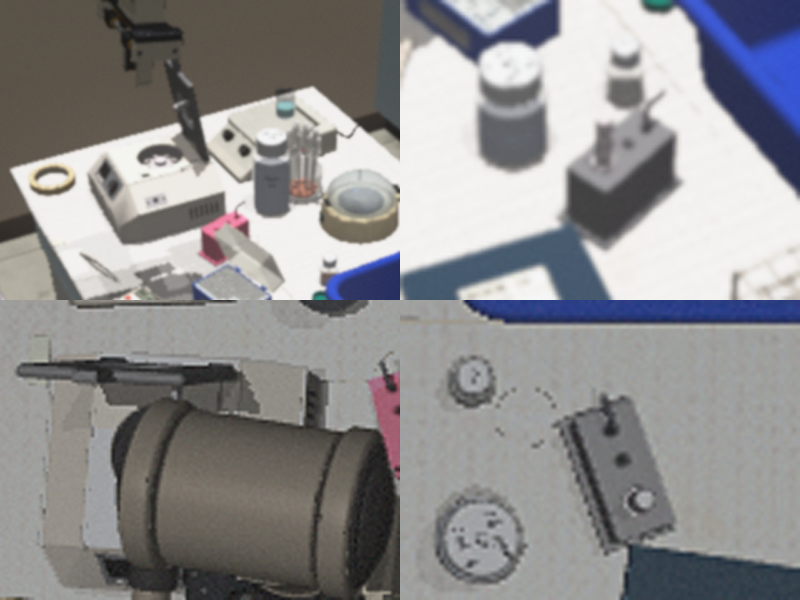

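The lid stands close to upright at (185,110) in the upper left crop. The pin is home at (640,500) in the lower right crop, and the bottle and dropper have not moved. The arm is clear of everything, so I'm handing in.

```bash
python3 -c "
from plant import workorder
print(workorder.close_job())"
```

```text
the job is handed in; nothing more can be done
None
```

The job is done and handed in at about 32.5 s of robot time, well under the 66 s limit.

**What I did**
- **Release:** I took the pin from its holder and pushed it down the slanting hole with about 3 N. The lid sprang ajar.
- **Pin back:** I returned it to its well. It seated at the same height as at the pick-up (TCP at 101.6 mm), with up to about 15 N pressing before I let go.
- **Lid:** I gripped the front tab and swung the lid to about 1.45 rad, worked out from the tool position, then let go and moved the arm clear.

**Last checks**
- The final pictures show the lid still nearly upright after release and the pin home in its well.
- The top view around the holder, bottle and dropper is practically identical to the first picture.
- The highest force I read was about 16 N (limits 40 N for pressing, 120 N at the wrist).

**What went wrong or differed**
- Joint 4 reached its −1.0 limit while I tilted for the tab; the reading was −1.00. I tilted back about 18° and let the pads pivot on the tab.
- The first tab estimate was about 3 mm off sideways, which I corrected after gripping.
- I viewed 13 pictures, three more than the budget of 10.

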